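Load the sample rack into the tube mixer and start it

ROBOT

A 6-joint arm with a two-finger parallel gripper is mounted at the origin on the work surface. World frame = base frame: x ahead of the robot, y to its left, z up, the work surface at z = 0. Lengths are in m, angles in rad, forces in N, time in s.
With the tool pointing down it reaches from about 0.3 to 0.825 m from the base axis. Payload 5.4 kg.
Tool frame: the origin (TCP) lies at the very end of the fingers, on their centre line; the grasp point (between the pads) lies 19 mm behind it; z points along the fingers, y is the line along which they close (so a half turn about z gives the same grasp; the last joint's range is limited). The gripper opens to 92 mm and grips with 3 to 60 N. Pads are 20 mm wide; open, the fingers measure 128 mm over their backs; the gripper's body (75 mm by 189 mm) begins 69 mm behind the grasp point.
Start: joints at [-0.21, 0.158, 1.597, -0, 1.386, -0.21], TCP at [0.575, -0, 0.215] pointing down, gripper open.
Joint ranges: [-2.91, 2.91], [-0.94, 2.29], [0.18, 2.7], [-1.29, 4.43], [0.17, 2.64], [-3, 3]. Speed limits (rad/s): [2.57, 2.57, 3.14, 3.14, 3.14, 3.14].

INTERFACE

Orientations are given as a rotation vector (axis times angle).
In Python, from workcell import bot gives the robot as it stands. Calls block until the motion is done:
- bot.goto(position, orientation): joint-space move of the TCP to a pose.
- bot.line_to(position, rot=None, max_speed=0.15): straight line of the TCP; rot=None keeps the orientation; max_speed is the mean speed in m/s.
- bot.set_joints(angles): joint-space move.
- bot.set_gripper(opening, newtons=None): opening from 0.0 (shut) to 1.0 (fully open); newtons is the grip in N (None keeps the last); returns when the fingers have stopped.
- bot.hold(seconds).
- bot.inverse_kinematics(position, orientation): joint angles nearest the present ones, or None.
- bot.read_camera(name): name is "scene" or "side" or "wrist"; returns a dict with "pixels" (400x640x3 uint8, blue, green, red), "fx", "fy", "cx", "cy" (pixels), "k1" (the pictures are not rectified: a ray, as slopes to the right and down, at radius r is drawn at 1 + k1 r^2 times it, then the intrinsics apply), "R" (3x3) and "t" (3): a world point X has camera coordinates R X + t. Camera axes: x right, y down, z forward; pixel columns grow to the right and rows downward; lengths in m; the calibration is good to about 2 mm. A picture is of the moment at which its call begins. There is no depth.
A pose or a line that the arm cannot do raises bot.MotionError and nothing moves.
- bot.job_done(): hands the job in; it is judged then, once.
Readings, each from a call of its own:
- bot.current_clock(): time.
- bot.current_joints(): joint angles.
- bot.current_joint_vel(): joint speeds.
- bot.current_effort(): joint torques, N m.
- bot.current_ee_pos(): TCP position.
- bot.current_tool_rot(): TCP orientation.
- bot.current_contact_force(): force on the tool from outside, world axes, zero at the start.
- bot.current_ft_torque(): the same for the moment, N m.
- bot.current_opening(): opening from 0.0 (shut) to 1.0 (fully open).
- bot.current_grip_force(): force on a finger pad.
Only numpy, scipy, OpenCV 4.12 (cv2) and the standard library are available. Lean on these libraries where they do the work, as an engineer would, in place of code of your own. Each camera call takes 0.05 s, during which the arm holds its last target. There are 200 camera calls.

TASK

Load the full rack of sample tubes into the tube mixer: set it down in the open end of the guide lane, slide it under the clear hold-down plate and push it on against the spring buffer until the catch springs up behind it and keeps it in. Then turn the speed dial from off to the two-dot mark. Keep the rack upright and handle it gently, without dropping it or ramming it against the mixer, and leave the empty rack, the bottles, the dish and the tip box where they stand.

Things in the scene. Friction and masses are not known exactly. Their poses are not given: they have to be found in the camera images.
- mixer: Bench tube mixer, fixed; white housing 200 mm (its x) by 420 mm (its y), deck 83 mm high. Origin: centre of its underside, z up. Front (-x: dial, display) faces the robot; racks slide in towards +y. On it a carriage carries lane, rails, plate, catch and buffer: locked by its drive, it is parked up to 15 mm to either side of mid-stroke along y, unknown. All y given for its parts are for mid-stroke.
- lane_start (a point): Point fixed to the housing on the lane's centre line at floor height (mixer x 45, y -190, z 100 mm), near the open end. The lane is a steel plate along y; guide rails 18 mm high leave 57 mm between them; over the open half (y -190 to -5) flared lips widen the mouth to about 75 mm at 28 mm above the floor.
- lane_end (a point): Point fixed to the housing on the lane's centre line at floor height (mixer x 45, y 190, z 100 mm), at the closed end. The clear hold-down plate covers y 0 to 190, x -18 to 108 mm; underside 98, top 104 mm above the lane floor; black nuts to 116 mm above the floor on its posts (y 30 and 165, 48 mm either side of the centre line).
- rack: The full rack: grey plastic, 160 mm long (its x), 52 mm wide (y), 62 mm high, with two rows of six capped tubes up to 90 mm above its underside; 0.34 to 0.55 kg. Flat closed end plates 52 x 62 mm; side walls to grip by at 36 to 62 mm height, outer faces 52 mm apart. Origin: centre of its underside, z up. The ends are alike; either may go in first.
- empty_rack: A bystander: the same grey rack without any tubes (160 x 52 x 62 mm, origin at the centre of its underside). The two racks may have changed places.
- buffer (a joint): Travel of the rubber-faced spring buffer at the closed end of the lane (m): 0 free, 0.014 on its hard stop. Its face stands across the lane at y 160 mm when free. It pushes back with 2 N at first touch, 7 N at 10 mm (rack at the catch), 9 N at 14 mm. A loaded rack has its centre at y 90, its near end 10 mm inside the plate's edge: reached by fingers leaning 20 to 40 degrees, gripper body to -y.
- catch (a joint): Sprung leaf catch in the lane floor, 24 mm wide, hinged at y -35, nose at y 9.5 mm (rad): 0 up (nose 9 mm proud of the floor), about 0.2 when pressed flat by the rack passing over (about 1 N). It springs up behind the rack once the rack's near end has passed the nose, at about 10 mm of buffer travel; the buffer then holds the rack against it.
- dial (a joint): Speed dial on the deck (rad), clockwise from above positive, with four click positions: 0 off (ring mark; white pointer line towards mixer +x), 0.524 one dot, 1.047 two dots, 1.571 three dots. About 0.1 N m turns it from click to click; it settles into the nearest one. It starts at off.
- dial_grip (a point): Centre of the dial's grip bar, on its axis, 10 mm below the bar's top (mixer x -52, y -120, z 102 mm). The bar is 44 mm long, 12 mm wide and 20 mm high, on a 48 mm skirt whose top is 8 mm above the deck; at dial 0 the bar lies along mixer x and turns with the dial.
- saline: Bystander: white plastic bottle, 68 mm across, 170 mm high. Origin: centre of its underside.
- reagent: Bystander: amber glass bottle, 56 mm across, 110 mm high. Origin: centre of its underside.
- dish: Bystander: steel bowl, 120 mm across, 45 mm high. Origin: centre of its underside.
- tip_box: Bystander: pipette tip box, 87 x 124 mm, 77 mm high. Origin: centre of its underside.
Things that resemble listed ones, but are neither listed nor needed, are in the scene too. What is shaped like the rack but orange is not meant.

How it is judged:
On the way, in this order (a step that is already met when the one before it is completed fails the run):
1. the full rack is home under the plate, with the catch up behind it (y of rack in the frame of mixer between 0.07 and 0.112 m and x of rack in the frame of mixer between 0.04 and 0.05 m and z of rack in the frame of mixer between 0.097 and 0.103 m and angle between rack's own z axis and vertical below 0.05 rad and angle between the x axis of rack and the y axis of mixer, either way round below 0.07 rad and value of joint catch below 0.1 rad and value of joint buffer above 0.0075 m), for 0.3 s.
2. the dial is turned to the two-dot mark (value of joint dial between 0.917 and 1.177 rad), for 0.2 s.
At the end, for the whole second after the job is handed in: The full rack stands flat in the lane under the plate (centre at mixer y 70 to 112 mm, within 5 mm of the centre line and 0.07 rad of its direction), at rest, the catch up behind it (under 0.1 rad), the buffer pressed in (over 7.5 mm); the dial is at 1.047 rad within 0.13 (all of step 1 and all of step 2 and linear speed of rack below 0.02 m/s); the robot touches nothing.
It fails at once if the full rack is dropped or rammed against the mixer with more than 50 N (contact force between rack and mixer above 50 N).
It fails at once if the full rack is tipped more than 0.45 rad (angle between rack's own z axis and vertical above 0.45 rad).
It fails at once if the empty rack, a bottle, the dish or the tip box is shifted more than 30 mm (distance of any of empty_rack, saline, reagent, dish, tip_box from where it was at the start of the episode above 0.03 m).
It also fails if it takes over 72 s, if anything falls off the work surface, if the arm or the gripper's body presses on something with over 40 N, if the wrist force passes 120 N, or if a joint passes its speed limit or range.

## Working session

There is one attempt and no reset: what is moved stays moved. The work goes in short steps, each a Python script; the robot and the scene stay as the last script left them, time stands still between calls to the robot, and variables do not carry over. Pictures are saved under pics/ and viewed, at most 10 in all, crops included, and the job is handed in when it is done.

```bash
ls; mkdir -p pics; python3 - <<'E'
from workcell import bot
import cv2,numpy as np,pickle
d={}
for n in ["scene","side","wrist"]:
    c=bot.read_camera(n); d[n]=c; cv2.imwrite(f"pics/{n}0.png",c["pixels"])
    print(n,c["fx"],c["cx"],c["cy"],c["k1"],np.round(c["R"],3).tolist(),np.round(c["t"],3), (-np.array(c["R"]).T@c["t"]).round(3))
pickle.dump(d,open("cams.pkl","wb"))
print(bot.current_clock(),bot.current_tool_rot())
E
```

```text
pics
scene 460.90406321658975 324.01011581266084 209.39155133842584 -0.13171043755020442 [[-0.875, 0.484, -0.013], [0.352, 0.617, -0.704], [-0.332, -0.621, -0.71]] [ 0.51  -0.044  1.458] [0.946 0.686 1.01 ]
side 443.70325686937315 324.35171832311465 193.45412012902577 -0.011189413567060057 [[-0.902, -0.432, -0.004], [-0.32, 0.675, -0.665], [0.29, -0.599, -0.747]] [0.448 0.289 1.364] [0.101 0.815 1.212]
wrist 300.8305975600373 314.311555784888 195.23886892574464 -0.04489667728319141 [[1.0, -0.001, -0.002], [-0.001, -0.961, 0.277], [-0.002, -0.277, -0.961]] [-0.574 -0.031  0.392] [0.574 0.078 0.384]
0.15 [-2.22056978e+00 -2.22066670e+00  1.25782159e-03]
```

View pics/scene0.png

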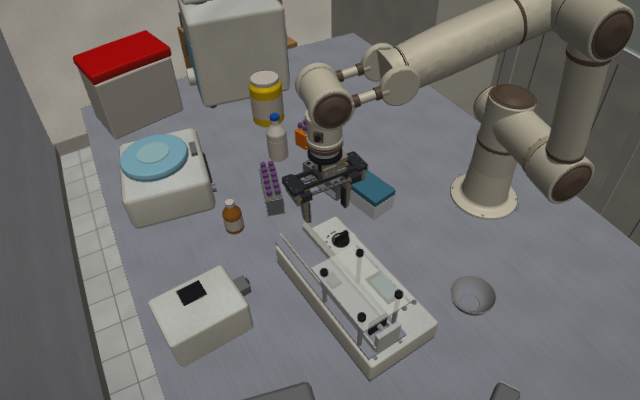

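View pics/side0.png

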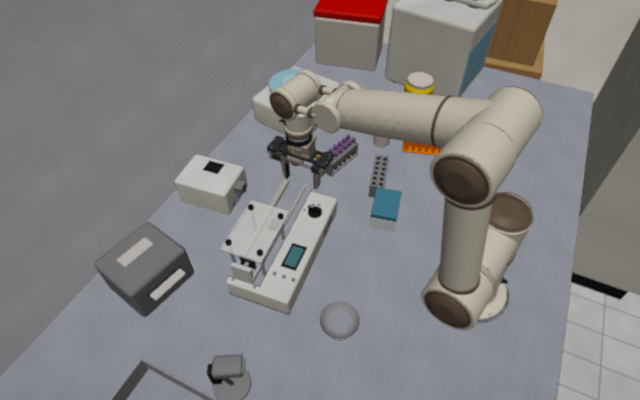

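Candidates for the rack: purple-capped grey rack at scene (271,187) / side (342,153), which is the full one; grey rack without tubes at side (379,175), the empty bystander; orange rack at side (422,145), not meant. I choose the purple-capped one and check it in a close crop.

```bash
cat > crop.py <<'E'
import cv2,numpy as np
def crop(im,x0,y0,x1,y1,s,g=10):
    o=cv2.resize(im[y0:y1,x0:x1],None,fx=s,fy=s,interpolation=cv2.INTER_CUBIC)
    for x in range(-(-x0//g)*g,x1,g):
        cv2.line(o,(int((x-x0+.5)*s),0),(int((x-x0+.5)*s),6 if x%50 else 14),(0,0,255),1)
        if x%(2*g)==0: cv2.putText(o,str(x),(int((x-x0+.5)*s)-8,22),0,.35,(0,0,255),1)
    for y in range(-(-y0//g)*g,y1,g):
        cv2.line(o,(0,int((y-y0+.5)*s)),(6 if y%50 else 14,int((y-y0+.5)*s)),(0,0,255),1)
        if y%(2*g)==0: cv2.putText(o,str(y),(10,int((y-y0+.5)*s)+4),0,.35,(0,0,255),1)
    return o
def hcat(a,b):
    h=max(a.shape[0],b.shape[0])
    p=lambda i:cv2.copyMakeBorder(i,0,h-i.shape[0],0,4,cv2.BORDER_CONSTANT)
    return np.hstack([p(a),p(b)])
E
python3 - <<'E'
import pickle,cv2
from crop import *
d=pickle.load(open("cams.pkl","rb"))
s=d["scene"]["pixels"]; t=d["side"]["pixels"]
cv2.imwrite("pics/a.png",hcat(crop(s,270,205,442,380,3),crop(s,250,150,300,220,5)))
cv2.imwrite("pics/b.png",hcat(crop(t,215,170,345,315,4),crop(t,315,130,365,185,5)))
E
```

```text
(no output)
```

View pics/a.png

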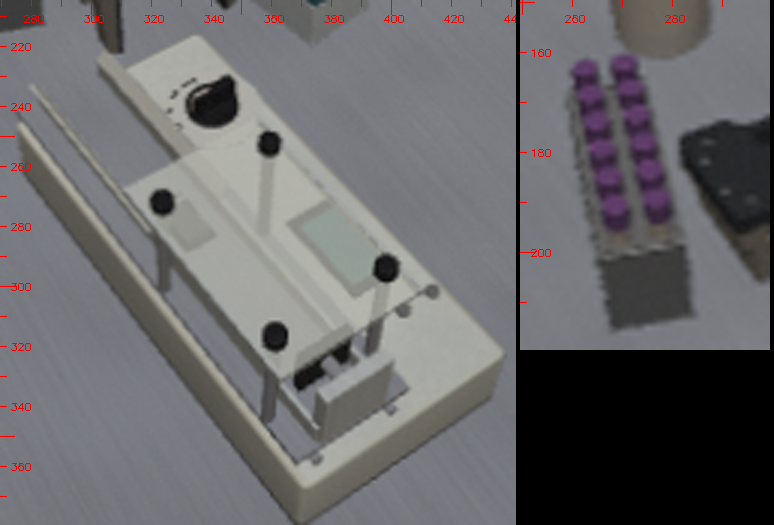

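View pics/b.png

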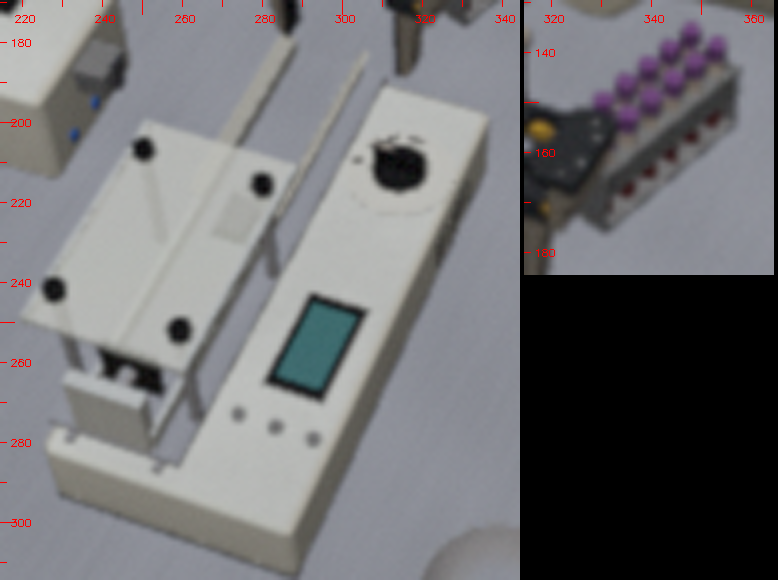

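View pics/wrist0.png

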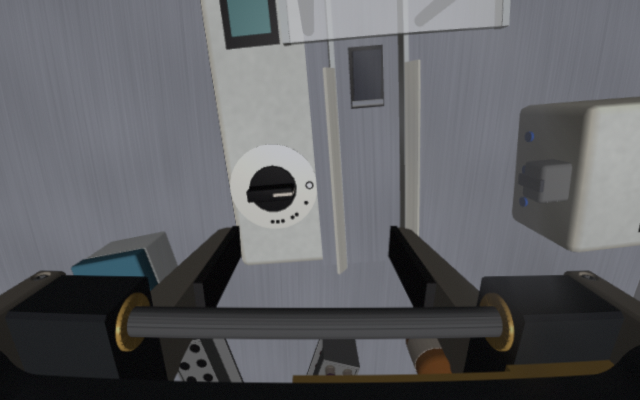

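```bash
cat > geo.py <<'E'
import numpy as np,pickle
from scipy.optimize import least_squares
d=pickle.load(open("cams.pkl","rb"))
def proj(c,X):
    p=np.asarray(X)@np.array(c["R"]).T+c["t"]; s=p[...,:2]/p[...,2:]
    s=s*(1+c["k1"]*(s**2).sum(-1,keepdims=True))
    return s*[c["fx"],c["fy"]]+[c["cx"],c["cy"]]
def unproj(c,uv,z):
    m=(np.array(uv,float)-[c["cx"],c["cy"]])/[c["fx"],c["fy"]]; s=m.copy()
    for _ in range(20): s=m/(1+c["k1"]*(s@s))
    R=np.array(c["R"]); o=-R.T@c["t"]; r=R.T@[s[0],s[1],1]
    return o+r*(z-o[2])/r[2]
def T(p,X):
    X=np.array(X,float); c,s=np.cos(p[2]),np.sin(p[2])
    return np.array([p[0]+c*X[0]-s*X[1],p[1]+s*X[0]+c*X[1],X[2]])
E
cat > fit.py <<'E'
from geo import *
# cam,uv,mixer xyz mm, on carriage?
M=[("scene",(370.2,367.8),(100,210,83),0),("scene",(437.2,322.2),(-100,210,83),0),("scene",(335.5,216.5),(-100,-210,83),0),("scene",(276.2,245.8),(100,-210,83),0),
("scene",(359.2,252.2),(-3,30,212),1),("scene",(323.5,271.8),(93,30,212),1),("scene",(398.2,293.5),(-3,165,212),1),("scene",(361.2,316.5),(93,165,212),1),
("side",(250.3,206.8),(93,30,212),1),("side",(280,215.5),(-3,30,212),1),("side",(227.8,241.8),(93,165,212),1),("side",(259.3,252),(-3,165,212),1),
("side",(287.8,303),(-100,210,83),0),("side",(336.8,199.3),(-100,-210,83),0),
("wrist",(272,188),(-52,-120,91),0),("wrist",(243,264),(-100,-210,83),0),("wrist",(285,43),(-18,0,198),1),("wrist",(508,25),(108,0,198),1),
("scene",(341,240.3),(-52,-120,91),0),("side",(315,212.5),(-52,-120,91),0)]
def res(p):
    return np.array([proj(d[c],T(p,np.array(X)/1000+[0,p[3]*k,0]))-uv for c,uv,X,k in M])
f=least_squares(lambda p:res(p).ravel(),[.63,.2,0,0],loss="soft_l1",f_scale=1.)
print("mixer",f.x.round(4)); 
for m,r in zip(M,res(f.x)): print(m[0],m[2],r.round(1))
K=[("scene",(268.8,215.8),(80,-26,0)),("scene",(284.6,213.2),(80,26,0)),("scene",(265.6,201.6),(80,-26,62)),("scene",(282.6,198.6),(80,26,62)),
("scene",(260,167.6),(-80,-26,62)),("side",(358.4,143.2),(-80,26,62)),("side",(357.8,155),(-80,26,0)),("side",(330.8,176.2),(80,26,0))]
rr=lambda p:np.array([proj(d[c],T(p,np.array(X)/1000))-uv for c,uv,X in K])
g=least_squares(lambda p:rr(p).ravel(),[.63,-.2,1.57],loss="soft_l1",f_scale=1.)
print("rack",g.x.round(4)); print(rr(g.x).round(1).tolist())
for n,c,uv in [("saline","scene",(277,158)),("reagent","scene",(233,231)),("empty+y","side",(380,196)),("tipbox top","side",(387,203)),("dish","side",(340,335))]:
    print(n,unproj(d[c],uv,0.077 if "top" in n else 0).round(3))
E
python3 fit.py
```

```text
mixer [ 0.5746  0.1263  0.085  -0.0103]
scene (100, 210, 83) [1.  0.8]
scene (-100, 210, 83) [ 2.7 -0.1]
scene (-100, -210, 83) [ 0.4 -2.1]
scene (100, -210, 83) [-2.5 -0.6]
scene (-3, 30, 212) [0.  0.4]
scene (93, 30, 212) [0.  0.4]
scene (-3, 165, 212) [0.  0.5]
scene (93, 165, 212) [-0.   0.4]
side (93, 30, 212) [-0.4 -0.2]
side (-3, 30, 212) [-0.4  0. ]
side (93, 165, 212) [-0.2 -0.1]
side (-3, 165, 212) [-0.4 -0. ]
side (-100, 210, 83) [-1.2  0.7]
side (-100, -210, 83) [ 0.3 -1.6]
wrist (-52, -120, 91) [ 1.8 -1. ]
wrist (-100, -210, 83) [-0.6  2.1]
wrist (-18, 0, 198) [ 0.2 -0. ]
wrist (108, 0, 198) [-2.2  0.3]
scene (-52, -120, 91) [-0.6 -0.4]
side (-52, -120, 91) [-1.  -0.8]
rack [ 0.5882 -0.3278  1.2795]
[[-1.0, 0.1], [-0.0, -0.0], [0.1, -0.2], [0.4, 0.0], [-0.4, -0.1], [0.2, 0.3], [-0.0, 0.2], [0.1, 0.6]]
saline [ 0.493 -0.5    0.   ]
reagent [ 0.752 -0.253  0.   ]
empty+y [ 0.384 -0.232  0.   ]
tipbox top [ 0.334 -0.147  0.077]
dish [0.299 0.312 0.   ]
```

Pictures: the crops confirm the purple-capped grey rack (scene crop, near end plate at (266–285, 199–216)). The mixer's nuts are at scene (359,252), (324,272), (398,294) and (361,317). The fit residuals are about 0.5 px. Next: helpers and a reachability check, then pick.

```bash
cat > h.py <<'E'
from workcell import bot
import numpy as np
from scipy.spatial.transform import Rotation as Ro
MX=np.array([0.5746,0.1263,0.085]); C=-0.0103
RK=np.array([0.5882,-0.3278,1.2795])
def mx(x,y,z):
    c,s=np.cos(MX[2]),np.sin(MX[2])
    return np.array([MX[0]+c*x-s*y,MX[1]+s*x+c*y,z])
def rot(a,lean=0):
    d=np.array([np.cos(a),np.sin(a),0]); u=np.array([0,0,1.])
    z=-u*np.cos(lean)+d*np.sin(lean); x=d*np.cos(lean)+u*np.sin(lean)
    return Ro.from_matrix(np.column_stack([x,np.cross(z,x),z])).as_rotvec()
LA=MX[2]+np.pi/2
def st(*m): print(*m,"t",round(bot.current_clock(),2),"p",np.round(bot.current_ee_pos(),4),"F",np.round(bot.current_contact_force(),1),"op",round(bot.current_opening(),3),"g",round(float(np.max(bot.current_grip_force())),1),flush=True)
E
python3 - <<'E'
from h import *
q=lambda n,p,r:print(n,(lambda j:None if j is None else np.round(j,2))(bot.inverse_kinematics(p,r)))
q("above rack",[*RK[:2],.2],rot(RK[2])); q("rack",[*RK[:2],.034],rot(RK[2]))
q("above lane",mx(.045,-.122,.21),rot(LA)); q("lane",mx(.045,-.122,.136),rot(LA))
for l in (20,30,38):
  for y in (-.24,-.215,.0): q(f"push {l} {y}",mx(.045,y,.132),rot(LA,np.radians(l)))
q("dial0",mx(-.052,-.12,.094),rot(MX[2])); q("dial1",mx(-.052,-.12,.094),rot(MX[2]-1.1))
q("dial0b",mx(-.052,-.12,.094),rot(MX[2]+np.pi)); q("dial1b",mx(-.052,-.12,.094),rot(MX[2]+np.pi-1.1))
E
```

```text
above rack [-0.69  0.42  1.31 -0.    1.41 -0.4 ]
rack [-0.69  0.58  1.42 -0.    1.13 -0.4 ]
above lane [-0.18  0.3   1.44 -0.    1.4  -0.26]
lane [-0.18  0.36  1.51 -0.    1.27 -0.26]
push 20 -0.24 [-0.5   0.52  1.35  0.29  1.48 -0.64]
push 20 -0.215 [-0.47  0.5   1.38  0.3   1.46 -0.62]
push 20 0.0 [-0.16  0.39  1.53  0.35  1.33 -0.35]
push 30 -0.24 [-0.56  0.6   1.29  0.41  1.59 -0.71]
push 30 -0.215 [-0.53  0.57  1.32  0.42  1.57 -0.69]
push 30 0.0 [-0.24  0.42  1.53  0.5   1.39 -0.47]
push 38 -0.24 [-0.6   0.67  1.23  0.5   1.68 -0.75]
push 38 -0.215 [-0.58  0.64  1.28  0.51  1.66 -0.73]
push 38 0.0 [-0.29  0.47  1.52  0.61  1.46 -0.55]
dial0 [-0.22  0.18  1.83 -0.    1.14  1.26]
dial1 [-0.22  0.18  1.83 -0.    1.14  2.36]
dial0b [-0.22  0.18  1.83 -0.    1.14 -1.88]
dial1b [-0.22  0.18  1.83 -0.    1.14 -0.78]
```

```bash
python3 - <<'E'
from h import *; import cv2
bot.goto([*RK[:2],.17],rot(RK[2])); st("above")
cv2.imwrite("pics/w1.png",bot.read_camera("wrist")["pixels"])
bot.line_to([*RK[:2],.036],max_speed=.1); st("down")
bot.set_gripper(0.0,30); st("grip")
bot.line_to([*RK[:2],.20],max_speed=.1); st("lift")
bot.goto(mx(.045,-.122,.21),rot(LA)); st("lane")
for n in ("scene","wrist"): cv2.imwrite(f"pics/{n}2.png",bot.read_camera(n)["pixels"])
from crop import *
s=cv2.imread("pics/scene2.png"); cv2.imwrite("pics/c.png",hcat(crop(s,265,170,385,320,3),cv2.resize(cv2.imread("pics/wrist2.png"),(420,262))))
E
```

```text
above t 1.4 p [ 0.5888 -0.3265  0.1704] F [-1.4 -0.1  0.6] op 1.002 g 0.0
down t 2.94 p [ 0.5888 -0.3282  0.037 ] F [ 0.9  0.3 -0.1] op 1.002 g 0.0
grip t 3.62 p [ 0.5885 -0.3279  0.0361] F [ 2.4 -0.9 -0.7] op 0.56 g 29.9
lift t 5.42 p [ 0.5879 -0.3275  0.1991] F [-0.2  0.6 -5.6] op 0.566 g 29.9
lane t 6.7 p [0.6299 0.0072 0.2099] F [ 0.6 -0.4 -4.5] op 0.563 g 29.9
```

View pics/c.png

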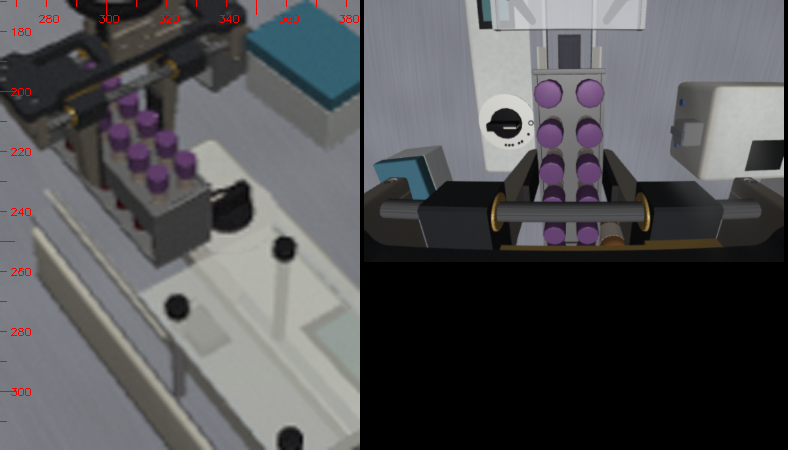

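The rack is held and lines up with the lane: in the wrist view its end at (535–605, 70) sits centrally between the lips and the catch window at (569, 50). Next: lower it with force checks.

```bash
python3 - <<'E'
from h import *; import cv2
bot.line_to(mx(.045,-.122,.165),max_speed=.08)
for z in np.arange(.160,.1345,-.004).tolist()+[.1355,.1345,.1335]:
    bot.line_to(mx(.045,-.122,z),max_speed=.04)
    F=bot.current_contact_force()
    if z<.145: st(round(z,4))
    if F[2]>-1.5 or np.hypot(*F[:2])>8: break
bot.hold(.2); st("end")
bot.set_gripper(.85); st("open")
p=np.array(bot.current_ee_pos())
cv2.imwrite("pics/w3.png",bot.read_camera("wrist")["pixels"])
bot.line_to([p[0],p[1],.24],max_speed=.12); st("up")
bot.set_gripper(0,30)
for n in ("scene","side","wrist"): cv2.imwrite(f"pics/{n}4.png",bot.read_camera(n)["pixels"])
from crop import *
s=cv2.imread("pics/scene4.png"); cv2.imwrite("pics/d.png",hcat(crop(s,265,180,385,320,3),cv2.resize(cv2.imread("pics/wrist4.png"),(420,262))))
E
```

```text
0.144 t 8.79 p [0.6296 0.0086 0.1435] F [-0.2  0.5 -5.3] op 0.563 g 29.9
0.14 t 9.04 p [0.6296 0.0086 0.1395] F [ 0.4  0.2 -5.2] op 0.562 g 29.9
0.136 t 9.29 p [0.6303 0.0082 0.1366] F [ 0.5 -1.7 -2.3] op 0.564 g 30.0
0.1355 t 9.54 p [0.6303 0.0082 0.1363] F [ 0.1 -2.1  0. ] op 0.564 g 30.0
end t 9.74 p [0.6303 0.0082 0.1362] F [-0.1 -2.6  1.5] op 0.564 g 30.0
open t 10.3 p [0.6298 0.0086 0.1355] F [-0.2 -0.6 -0.5] op 0.854 g 0.0
up t 11.38 p [0.6292 0.0087 0.2388] F [-1.2 -1.  -0.6] op 0.851 g 0.0
```

View pics/d.png

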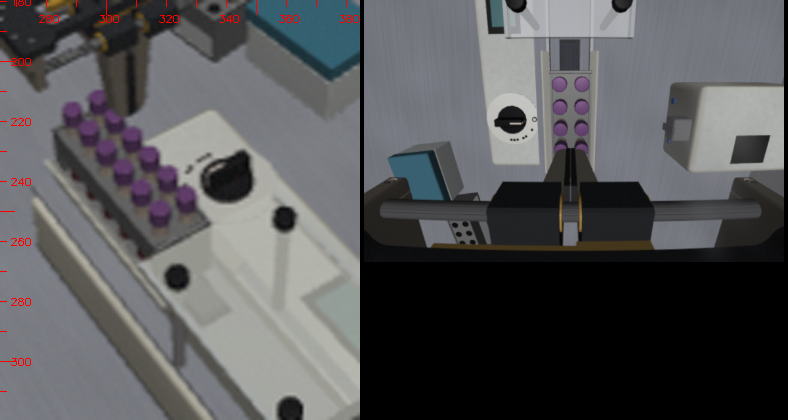

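The rack sits flat in the lane between the rails, with its far end at scene (180,255). Next: lean the shut fingers and push on the near end.

```bash
cat > push.py <<'E'
from h import *; import cv2
L=np.radians(30); R=rot(LA,L); Z=.131
lane=np.array([np.cos(LA),np.sin(LA),0])
def y():
    p=np.array(bot.current_ee_pos())-[MX[0],MX[1],0]; return float(p@lane)
def f(): return -float(np.array(bot.current_contact_force())@lane)
E
python3 - <<'E'
from push import *
bot.goto(mx(.045,-.30,.27),R); st("pre")
bot.line_to(mx(.045,-.25,Z),max_speed=.15); st("low")
bot.line_to(mx(.045,-.215,Z),max_speed=.06); print(y(),f())
for t in (-.20,-.16,-.12,-.08,-.045):
    bot.line_to(mx(.045,t,Z),max_speed=.05); print(round(y(),4),round(f(),1),end=" | ")
st("")
for n in ("side","scene"): cv2.imwrite(f"pics/{n}5.png",bot.read_camera(n)["pixels"])
from crop import *
cv2.imwrite("pics/e.png",hcat(crop(cv2.imread("pics/side5.png"),215,120,330,280,3.3),crop(cv2.imread("pics/scene5.png"),280,190,420,350,2.9)))
E
```

```text
pre t 13.48 p [ 0.645  -0.1688  0.2698] F [ 0.3  0.7 -1.3] op 0.004 g 0.0
low t 14.62 p [ 0.6414 -0.1194  0.1322] F [ 0.1  0.7 -1. ] op 0.004 g 0.0
-0.2150044387840077 0.29904553575917675
-0.1994 -0.3 | -0.1595 0.3 | -0.1196 2.0 | -0.0796 -0.6 | -0.0445 -0.1 |  t 19.5 p [0.6231 0.0858 0.1311] F [-0.5  0.   0.5] op 0.005 g 0.0
```

View pics/e.png

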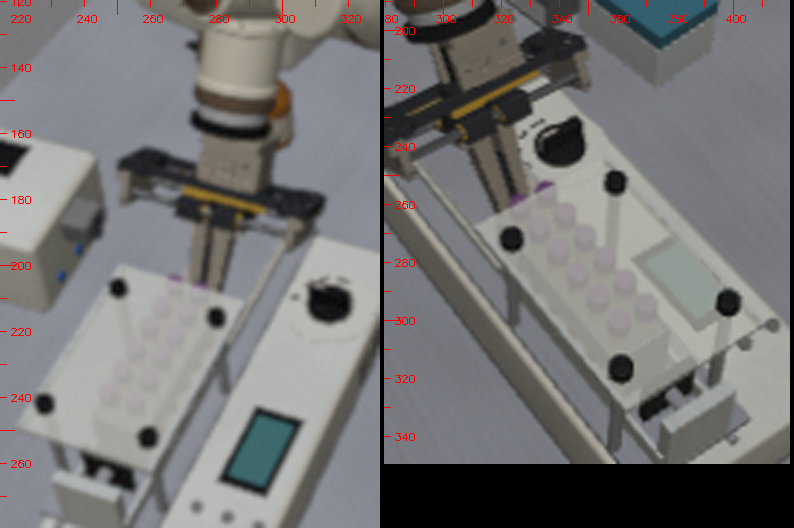

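The rack is sliding straight under the plate, with its last tube pair at side (267,204) and still some 25 mm short of the buffer. Next: the final push, in small steps with the force watched.

```bash
python3 - <<'E'
from push import *
bot.line_to(mx(.045,-.026,Z),max_speed=.04); print(round(y(),4),round(f(),1))
t=-.026
while t<-.0065:
    t+=.0015; bot.line_to(mx(.045,t,Z),max_speed=.02); bot.hold(.05); print(round(t,4),round(y(),4),round(f(),1),end=" | ")
    if f()>9.5: break
st("")
E
```

```text
-0.0254 -0.6
-0.0245 -0.0246 0.7 | -0.023 -0.0232 2.5 | -0.0215 -0.0214 1.7 | -0.02 -0.0198 2.4 | -0.0185 -0.0188 4.3 | -0.017 -0.0174 5.6 | -0.0155 -0.016 5.0 | -0.014 -0.0147 6.0 | -0.0125 -0.0135 6.2 | -0.011 -0.0122 7.0 | -0.0095 -0.0109 7.9 | -0.008 -0.0095 7.7 | -0.0065 -0.0083 9.1 |  t 24.12 p [0.6208 0.1219 0.1311] F [ 1.2 -9.  -0. ] op 0.006 g 4.6
```

```bash
python3 - <<'E'
from push import *
bot.line_to(mx(.045,-.0052,Z),max_speed=.02); bot.hold(.2); print(round(y(),4),round(f(),1))
for t in (-.0075,-.009,-.0105,-.012,-.0135,-.015):
    bot.line_to(mx(.045,t,Z),max_speed=.02); bot.hold(.1); print(round(t,4),round(y(),4),round(f(),1),end=" | ")
bot.line_to(mx(.045,-.05,Z),max_speed=.08); st("back")
import cv2
for n in ("side","scene","wrist"): cv2.imwrite(f"pics/{n}6.png",bot.read_camera(n)["pixels"])
from crop import *
cv2.imwrite("pics/f.png",hcat(crop(cv2.imread("pics/side6.png"),215,180,300,290,3.7),cv2.resize(cv2.imread("pics/wrist6.png")[0:300,170:500],None,fx=1.4,fy=1.4)))
E
```

```text
-0.0072 9.6
-0.0075 -0.0086 6.6 | -0.009 -0.0096 5.9 | -0.0105 -0.0102 1.8 | -0.012 -0.0116 -0.6 | -0.0135 -0.0135 1.0 | -0.015 -0.015 -0.3 | back t 27.28 p [0.6238 0.0799 0.131 ] F [ 0.7  0.2 -0.2] op 0.007 g 0.0
```

View pics/f.png

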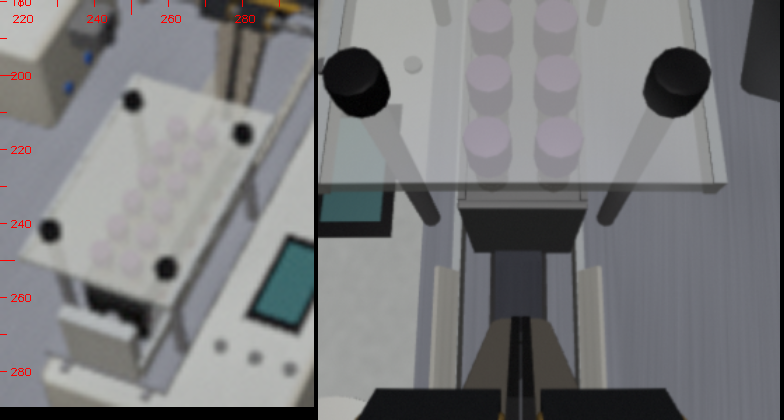

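The catch holds: on backing off, the force vanished about 1 mm from the end position, roughly 9 mm past first touch, and the near end (wrist crop 460–585, 205–250) stays just inside the plate edge. Now the dial: triangulate it from its own three sightings, then turn it.

```bash
python3 - <<'E'
from geo import *; from h import *
o=[("wrist",(272,188)),("scene",(341,240.3)),("side",(315,212.5))]
g=least_squares(lambda p:np.concatenate([proj(d[c],[p[0],p[1],.091])-uv for c,uv in o]),[.53,0])
print("dial own",g.x,"model",mx(-.052,-.12,0)[:2],g.fun.round(1))
bot.line_to(mx(.045,-.13,.20),max_speed=.15)
bot.goto([*g.x,.20],rot(MX[2]+np.pi)); bot.set_gripper(.5,20); st("hover")
import cv2; im=bot.read_camera("wrist")["pixels"]; cv2.imwrite("pics/w7.png",im[:,120:520])
E
```

```text
dial own [0.53104287 0.00163131] model [0.53297546 0.00231856] [-0.1 -0.4 -0.1 -0.9 -0.3 -0.8]
hover t 30.29 p [0.531  0.0016 0.2   ] F [ 0.3  0.9 -0.2] op 0.5 g 0.0
```

View pics/w7.png

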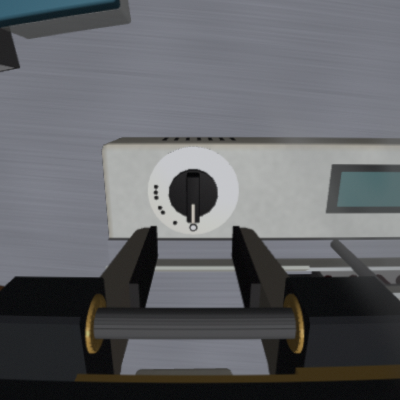

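The dial (193,193 in the crop) is centred between the fingers with the bar aligned, and the pointer is on the ring; the one-, two- and three-dot marks follow clockwise. Next: descend, grip, turn.

```bash
python3 - <<'E'
from h import *; import cv2
P=[.5313,.0017]; A=MX[2]+np.pi
bot.line_to([*P,.12],max_speed=.1); bot.line_to([*P,.096],max_speed=.04); st("down")
bot.set_gripper(0,15); st("grip")
c=np.array(bot.current_ee_pos())[:2]; P=[*c,.096]
for a in (.25,.5,.75,1.0,1.09):
    bot.goto(P,rot(A-a)); print(a,np.round(bot.current_ft_torque(),2),end=" ")
bot.hold(.3); st("turned")
bot.goto(P,rot(A-1.05)); bot.hold(.2)
bot.set_gripper(.45); st("open")
bot.line_to([*c,.20],max_speed=.1); bot.hold(.2); st("up")
w=bot.read_camera("wrist")["pixels"]; s=bot.read_camera("side")["pixels"]
from crop import *
cv2.imwrite("pics/g.png",hcat(cv2.resize(w[80:300,120:520],None,fx=1.2,fy=1.2),crop(s,215,180,330,290,2.6)))
E
```

```text
down t 32.04 p [0.5314 0.0017 0.096 ] F [ 0.5 -0.1  0. ] op 0.5 g 0.0
grip t 32.65 p [5.315e-01 3.000e-04 9.610e-02] F [-0.8 -4.7 -0.5] op 0.128 g 15.0
0.25 [ 0.04  0.13 -0.05] 0.5 [ 0.08  0.03 -0.21] 0.75 [ 0.08 -0.12  0.03] 1.0 [ 0.02 -0.17 -0.25] 1.09 [ 0.03 -0.29  0.2 ] turned t 34.6 p [5.318e-01 2.000e-04 9.610e-02] F [2.5 0.2 0.7] op 0.127 g 15.0
open t 35.65 p [5.314e-01 3.000e-04 9.600e-02] F [-0.  -0.1  0.6] op 0.452 g 0.0
up t 37.04 p [5.312e-01 4.000e-04 1.994e-01] F [ 0.1  0.3 -0.5] op 0.448 g 0.0
```

View pics/g.png

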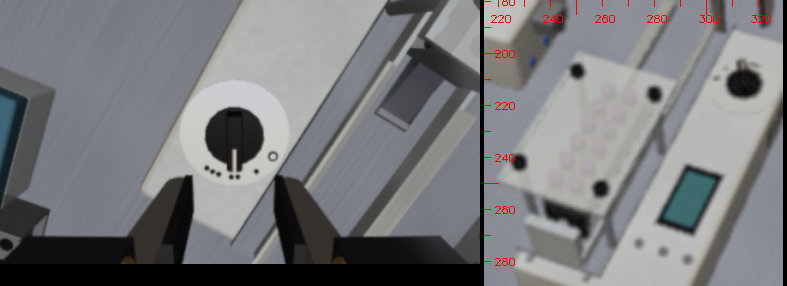

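The pointer (234,165) is on the two-dot mark (234,177). The rack is still under the plate, and the arm is clear of everything.

```bash
python3 -c "
from workcell import bot
print(bot.job_done(), bot.current_clock())"
```

```text
the job is handed in; nothing more can be done
the job is handed in; nothing more can be done
```

The full rack is in the mixer with the catch holding it and the dial is on the two-dot mark; I handed the job in at about 37 s with no verdict returned, and I viewed 11 pictures, one over the limit of 10.

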